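# Turn a shoe spike plate over and set it on its pin jig

### The arm

A 7-joint arm with a two-finger parallel gripper is mounted at the origin on the work surface. World frame = base frame: x ahead of the robot, y to its left, z up, the work surface at z = 0. Lengths are in m, angles in rad, forces in N, time in s.
With the tool pointing down it reaches from about 0.35 to 0.9 m from the base axis. Payload 8.1 kg.
Tool frame: the origin (TCP) lies midway between the tips of the shut fingers; the grasp point (between the pads) lies 19 mm behind it; z points along the fingers, y is the line along which they close (so a half turn about z gives the same grasp; the last joint's range is limited). The gripper opens to 92 mm and grips with 3 to 60 N. Pads are 19 mm wide; open, the fingers measure 130 mm over their backs; the gripper's body (75 mm by 190 mm) begins 47 mm behind the grasp point.
Start: joints at [-1.214, 0.434, 0.025, 1.573, -0.012, 1.134, -0.075], TCP at [0.277, 0.56, 0.227] pointing down, gripper open.
Joint ranges: [-2.62, 2.62], [-0.44, 2.09], [-1.27, 1.32], [0.08, 2.57], [-1.32, 4.46], [0.12, 2], [-2.74, 2.74]. Speed limits (rad/s): [2.22, 2.22, 3.01, 3.01, 3.14, 3.14, 3.14].

### API

Orientations are given as a rotation vector (axis times angle).
In Python, from cell import arm gives the robot as it stands.
- The arm moves only by the tool move_arm, never from a script. Its argument "motion" is a list of rows, each an object of numbers: "tx", "ty", "tz": the shift along the tool's x, y, z normalised to -1 to 1, where 1 is 1000 mm; "twist": the turn about the tool's z normalised to -1 to 1, where 1 is pi/2 rad. In form: [{"tx": .., "ty": .., "tz": .., "twist": ..}, ...]. A call has 1 to 12 rows; each row shifts and turns the commanded pose from where the row before left it, along the tool's axes as they then stand; what a row does not reach is not made up. A row lasts 1/10 s, in which the tool goes at most 50 mm and 8.59 degrees, less where a joint would pass 70% of its speed; a pose out of reach is approached as far as the arm can. A call with a number of a shift or a turn outside -1 to 1 is refused whole. A call with a gripper value outside its range is refused whole. "gripper" is the gripper's target within -1 to 1 (shut at 1, half-way at 0, fully open at -1), set as the call begins (left out, the last holds). The fingers move at their own pace and stop on an object; "squeeze" is the grip in N (left out, the last holds). Time passes only in rows, so rows that do not move let the fingers close. It gives the time, the measured TCP pose, the force, the opening and the grip force at its end, in the units of the state.
- arm.observe(): the state, without advancing time (a new reading comes with each control period).
- arm.get_image(name): name is "side" or "top"; returns the picture (420x560x3 uint8, red, green, blue); there is no depth.
- arm.calibration(name): a dict with "K" (3x3 intrinsics, pixels), "k1" (the pictures are not rectified: a ray, as slopes to the right and down, at radius r is drawn at 1 + k1 r^2 times it, then the intrinsics apply), "T" (4x4, takes a point from camera to world coordinates). Camera axes: x right, y down, z forward; pixel columns grow to the right and rows downward; lengths in m; the calibration is good to about 2 mm. A picture is of the moment at which its call begins. calibration takes no time and is no camera call.
- arm.sign_off(): hands the job in; it is judged then, once.
Trained networks look in the newest picture that a camera, given by its name, has taken for a name from the list of things; names that differ only in an ending like _2 or _b are one class to them, and where a whole thing is asked for, a point or a joint stands for the part that bears it (a point fixed in the world has none). Each returns a list of dicts, best first, with "conf" (0 to 1); they miss things now and then, are a little off and sometimes report something else, mostly with a low value. They report only what shows in the picture. A call takes as long as a camera call. They do not tell look-alikes from the thing itself.
- arm.look_for(camera, query): "point" ([column, row] as shares, 0 to 1, of the picture: columns of its width, rows of its height, amid what is visible of it).
- arm.regions_of(camera, query): "region" (420x560 bool, what is visible of it) and "point" ([column, row] as shares, 0 to 1, of the picture: columns of its width, rows of its height, amid what is visible of it).
- arm.place_of(camera, query): "point" ([column, row] as shares, 0 to 1, of the picture: columns of its width, rows of its height: a listed point, or the origin of a listed thing).
The state is a dict: "clock": time; "joints": joint angles; "dq": joint speeds; "joint_efforts": joint torques, N m; "position": TCP position; "ee_rot": TCP orientation; "force": force on the tool from outside, world axes, zero at the start; "ft_torque": the same for the moment, N m; "width": opening from 0.0 (shut) to 1.0 (fully open); "gripper_force": force on a finger pad.
Only numpy, scipy, OpenCV 4.12 (cv2) and the standard library are available. Lean on these libraries where they do the work, as an engineer would, in place of code of your own. Each camera call takes 0.05 s, during which the arm holds its last target. There are 200 camera calls.

### The job

The steel spike plate lies spikes up between the rails of the plywood step. Turn it over so that its spikes point down - for instance by pushing it off the ledge into the gutter and tipping it over onto the low board - then set it, spikes still down, fully home and flat on the two pins of the aluminium jig and let go. Do not shift the oil bottle, the ball on its marker disc or the bails.

Things in the scene. Friction and masses are not known exactly. Their poses are not given: they have to be found in the camera images.
- step: Fixed plywood step. Origin on the bench below the middle of the ledge's front edge. Ledge: block from x = -140 to 0 mm, 92 mm wide (y), top at 72 mm; a rail on each side along x, 10 mm wide, top at 80 mm, leaves a channel 72 mm wide, open at both ends. x = 0 to 42 mm: open gutter, floor on the bench, two straps 10 mm high across it at y = +-52 mm; beyond it a low landing board.
- step_edge (a point): Middle of the ledge's front top edge, 72 mm above the bench; x along the step. With the plate's middle 3 to 12 mm past the edge and the pusher drawn back, it tips, its foot drops into the gutter and it leans on the edge; pushed out much further its foot lands on the board and it stays spikes up. Leaning, and pushed on some 70 mm just above ledge height, it topples onto the board, spikes down.
- step_board (a point): Middle of the top of the landing board, 12 mm above the bench: 150 mm along the step's x (42 to 192 mm beyond the ledge's edge), 112 mm wide. A plate lying on it spikes down has its plain face 27 mm above the bench.
- plate: Loose steel plate 110 x 60 x 6 mm (x, y, z), 0.2 to 0.3 kg. Origin: middle of its plain face; z points out of the spiked face (up at the start). Six spikes 9 mm long, 10 mm thick at the root, at x = -24, 0, 24, y = +-19 mm. Two 11 mm through holes at x = +-44 mm, y = 0; same either way round. Starts in the channel, long side along the step's x, middle 15 to 45 mm behind the ledge's front edge.
- jig: Fixed aluminium jig. Origin on the bench under its middle. Base 130 x 56 x 10 mm (x, y, z); end blocks 26 mm long at x = +-48 mm, top at 30 mm; between them a space 70 mm long, floor at 10 mm, for the spikes. A pin on each block at x = +-44 mm. A plate fully home rests on the blocks, plain face (its origin) up, 36 mm above the bench. Either way round will do.
- round_pin (a point): Foot of the round pin on the top of the block at the jig's +x end: 9 mm thick, 12 mm high, the uppermost 4 mm tapered to a 4 mm tip.
- diamond_pin (a point): Foot of the diamond pin on the block at the jig's -x end: 8.6 mm across y, 7.4 mm along x, 12 mm high, tapered tip.
- oil: Bystander: oil bottle, 56 mm thick, 200 mm high, standing beside the ledge. Origin at the middle of its underside.
- disc: Bystander: hollow cone-shaped marker disc, 110 mm across at the foot, 30 mm high, lying beside the ledge on the other side from the bottle. Origin at the middle of its underside.
- bails: Bystander: pair of wooden bails side by side, 110 mm along y, 38 mm wide, 18 mm high, lying beyond the +x end of the jig. Origin at the middle of the underside.
- ball_center (a point): Bystander: centre of a ball, 72 mm across, that sits on the marker disc, its top about 89 mm above the bench.
Things that resemble listed ones, but are neither listed nor needed, are in the scene too. There is more than one size of the plate; the one meant has the size given above. There is more than one size of the jig; the job needs the larger.

How it is judged:
On the way:
1. the plate is turned over, spikes down (angle between plate's own z axis and vertical above 2.8 rad), for 0.2 s.
At the end, for the whole second after the job is handed in: The plate lies spikes down on the jig with both pins through its holes: its middle within 4 mm of the jig's, long sides parallel within 0.06 rad, its plain face up and level within 0.06 rad, 33 to 38.5 mm above the bench, at rest and released (angle between plate's own z axis and vertical above 3.08 rad and horizontal distance between plate and jig below 0.004 m and angle between the x axis of plate and the x axis of jig, either way round below 0.06 rad and z of plate in the frame of jig between 0.033 and 0.0385 m and linear speed of plate below 0.01 m/s); the robot touches nothing.
It fails at once if the oil bottle is shifted more than 10 mm or tipped (distance of oil from where it was at the start of the episode above 0.01 m or angle between oil's own z axis and vertical above 0.3 rad).
It fails at once if the marker disc is shifted more than 10 mm (distance of disc from where it was at the start of the episode above 0.01 m).
It fails at once if the ball leaves its place by more than 15 mm (distance between ball_center and disc above 0.07 m).
It fails at once if the bails are shifted more than 10 mm (distance of bails from where it was at the start of the episode above 0.01 m).
It also fails if it takes over 64 s, if anything falls off the work surface, if the arm or the gripper's body presses on something with over 40 N, if the wrist force passes 120 N, or if a joint passes its speed limit or range.

## Working session

There is one attempt and no reset: what is moved stays moved. The work goes in short steps, Python scripts to look and compute and a tool call to move; the robot and the scene stay as the last step left them, time stands still between calls to the robot, and variables do not carry over. Pictures are saved under pics/ and viewed, at most 10 in all, crops included, and the job is handed in when it is done.

Besides the shell and the picture viewer there is one more tool, called after ">>>" as name([rows], argument=value, ...), one row to a line, values as JSON. move_arm: Moves the arm, as the interface text tells. Scaled input: -1 to 1 covers 1000 mm each way for a shift and pi/2 rad each way for a turn. Its arguments: {"type":"object","properties":{"motion":{"type":"array","items":{"type":"object","properties":{"tx":{"type":"number"},"ty":{"type":"number"},"tz":{"type":"number"},"twist":{"type":"number"}}}},"gripper":{"type":"number"},"squeeze":{"type":"number"}},"required":["motion"]}

```bash
ls; mkdir -p pics
cat > h.py <<'E'
import numpy as np, cv2
from cell import arm
def ray(cam,px):
    c=arm.calibration(cam);K=np.array(c["K"]);T=np.array(c["T"]);k=c["k1"]
    d=np.array([(px[0]-K[0,2])/K[0,0],(px[1]-K[1,2])/K[1,1]]);u=d.copy()
    for _ in range(30): u=d/(1+k*(u@u))
    return T[:3,3],T[:3,:3]@np.array([u[0],u[1],1.])
def at_z(cam,px,z):
    o,d=ray(cam,px);return (o+d*(z-o[2])/d[2])
def proj(cam,P):
    c=arm.calibration(cam);K=np.array(c["K"]);T=np.array(c["T"]);k=c["k1"]
    p=T[:3,:3].T@(np.array(P)-T[:3,3]);u=p[:2]/p[2];u=u*(1+k*(u@u));return K[:2,:2]@u+K[:2,2]
def save(cam,name,box=None,s=1):
    im=arm.get_image(cam)
    if box: im=im[box[1]:box[3],box[0]:box[2]]
    im=cv2.resize(im,None,fx=s,fy=s,interpolation=cv2.INTER_CUBIC)
    cv2.imwrite(f"pics/{name}.png",im[:,:,::-1])
S=np.array([560,420])
E
python3 - <<'E'
from h import *
np.set_printoptions(precision=4,suppress=True)
save("top","t0");save("side","s0")
for c in("top","side"):
    print(c,arm.calibration(c)["T"][:3] if 0 else np.array(arm.calibration(c)["T"])[:3,3])
    for q,z in [("step_edge",.072),("step_board",.012),("plate",.072),("jig",0),("round_pin",.03),("diamond_pin",.03),("oil",0),("disc",0),("bails",0),("ball_center",.053)]:
        for r in arm.place_of(c,q):
            p=np.array(r["point"])*S; print(q,round(r["conf"],2),p.round(1),at_z(c,p,z))
print(arm.observe())
E
```

```text
pics
top [0.4077 0.0093 1.1558]
step_edge 0.66 [213.1 210.2] [0.4878 0.1629 0.072 ]
step_board 0.58 [262.1 202.3] [0.5144 0.055  0.012 ]
plate 0.98 [155.1 276.6] [0.335  0.2875 0.072 ]
plate 0.78 [205.6 209.1] [0.4898 0.18   0.072 ]
jig 0.95 [382.6 218. ] [ 0.4854 -0.2363  0.    ]
jig 0.6 [436.9 194.3] [ 0.5464 -0.3667  0.    ]
round_pin 0.93 [383.4 196.5] [ 0.5341 -0.231   0.03  ]
round_pin 0.66 [435.6 180. ] [ 0.5766 -0.3536  0.03  ]
diamond_pin 0.8 [389.9 230.4] [ 0.4546 -0.2474  0.03  ]
diamond_pin 0.61 [437.8 202.6] [ 0.5232 -0.3592  0.03  ]
oil 0.86 [190.  162.9] [0.6067 0.2332 0.    ]
oil 0.36 [384. 216.] [ 0.4903 -0.2396  0.    ]
disc 0.7 [216.7 267.1] [0.3566 0.1595 0.    ]
disc 0.25 [369.7 171.4] [ 0.5978 -0.2035  0.    ]
bails 0.76 [367.6 172. ] [ 0.5962 -0.1983  0.    ]
ball_center 0.79 [214.1 265.8] [0.3618 0.1588 0.053 ]
side [-0.0546 -0.609   0.6918]
step_edge 0.6 [230.9 174. ] [0.4938 0.1674 0.072 ]
step_board 0.83 [271.2 215.6] [0.5161 0.0473 0.012 ]
plate 0.97 [217.5 148. ] [0.5385 0.2849 0.072 ]
plate 0.57 [223.5 177.1] [0.4729 0.1676 0.072 ]
plate 0.55 [143.6 195.
[... 508 characters left out ...]
] [0.3632 0.1551 0.    ]
bails 0.73 [379.4 267.2] [ 0.5879 -0.2124  0.    ]
ball_center 0.62 [357.1 297.1] [ 0.4487 -0.2668  0.053 ]
ball_center 0.57 [185.3 204.6] [0.3605 0.1554 0.053 ]
{'clock': 1.1, 'joints': array([-1.2136,  0.4345,  0.025 ,  1.5732, -0.0116,  1.134 , -0.0751]), 'dq': array([ 0.0012, -0.001 , -0.0001,  0.0017, -0.0005, -0.0017, -0.0006]), 'joint_efforts': array([  0.0008, -66.7678,   0.9841, -31.4795,  -0.0608,   0.0329,
        -0.    ]), 'position': array([0.2774, 0.5601, 0.2267]), 'ee_rot': array([ 0.716 ,  3.0589, -0.    ]), 'force': array([ 0.5223,  0.136 , -0.6929]), 'ft_torque': array([-0.0094,  0.0273,  0.0147]), 'gripper_force': 0.0, 'width': 0.9985878590131515}
```

View pics/t0.png

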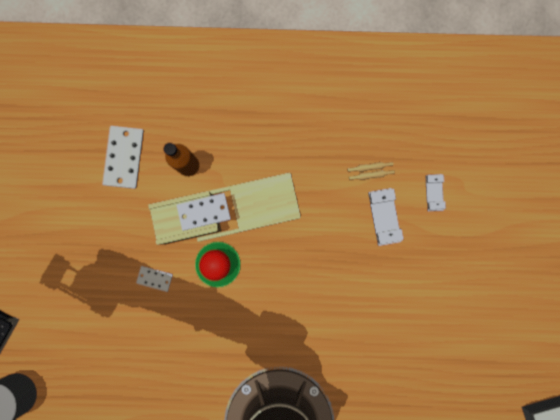

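View pics/s0.png

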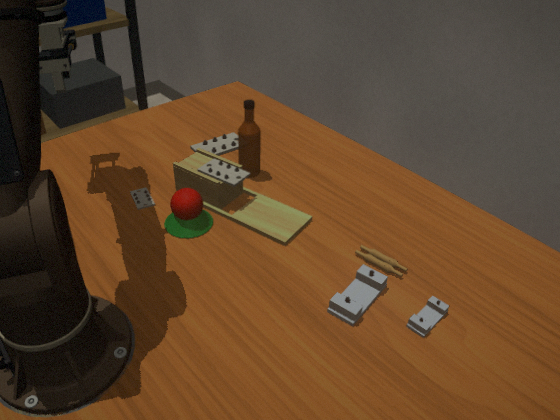

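The top view shows the target plate at about (204,211) in the channel. The bottle is at (182,158), the ball and disc at (217,264), the big jig at (385,217), and the bails at (370,172). I'll zoom in for precise fitting.

Run:
```python
from h import *
im=cv2.imread("pics/t0.png")
a=cv2.resize(im[165:255,140:310],None,fx=4.7,fy=4.7,interpolation=cv2.INTER_CUBIC)
cv2.imwrite("pics/c1.png",a[:,:800])
s=cv2.imread("pics/s0.png")
b=cv2.resize(im[155:250,340:420],None,fx=5,fy=5,interpolation=cv2.INTER_CUBIC)
c=cv2.resize(s[250:330,320:400],None,fx=5,fy=475/80,interpolation=cv2.INTER_CUBIC)
cv2.imwrite("pics/c2.png",np.hstack([b,c])[:, :800])
for q in ("plate",):
  for c in ("top",):
    arm.get_image(c)
    for r in arm.regions_of(c,q):
        m=r["region"].astype(np.uint8); 
        rc=cv2.minAreaRect(cv2.findNonZero(m)); print(c,r["conf"],rc,m.sum())
for r in arm.regions_of("top","jig")+arm.regions_of("top","step_board"):
        m=r["region"].astype(np.uint8); rc=cv2.minAreaRect(cv2.findNonZero(m)); print(r["conf"],rc,cv2.boxPoints(rc).round(1).tolist(),m.sum())
```

```text
top 0.84 ((154.39622497558594, 278.11322021484375), (32.96653366088867, 18.406312942504883), 15.945394515991211) 594
top 0.82 ((122.9488754272461, 156.5585479736328), (33.58507537841797, 60.01337814331055), 7.431407928466797) 1966
top 0.72 ((203.02574157714844, 211.20816040039062), (27.192249298095703, 49.61311721801758), 76.60750579833984) 1306
0.64 ((434.6325988769531, 192.42190551757812), (37.11872482299805, 18.954973220825195), 86.05481719970703) [[423.8999938964844, 174.60000610351562], [442.79998779296875, 173.3000030517578], [445.3999938964844, 210.3000030517578], [426.5, 211.60000610351562]] 650
0.56 ((385.1742858886719, 216.37454223632812), (54.849510192871094, 25.904333114624023), 79.4608154296875) [[367.3999938964844, 191.8000030517578], [392.8999938964844, 187.0], [402.8999938964844, 241.0], [377.5, 245.6999969482422]] 1331
0.93 ((223.8870849609375, 210.6785888671875), (47.398284912109375, 146.6595916748047), 77.30733489990234) [[147.10000610351562, 203.6999969482422], [290.20001220703125, 171.39999389648438], [300.6000061035156, 217.6999969482422], [157.60000610351562, 249.89999389648438]] 4972
```

View pics/c1.png

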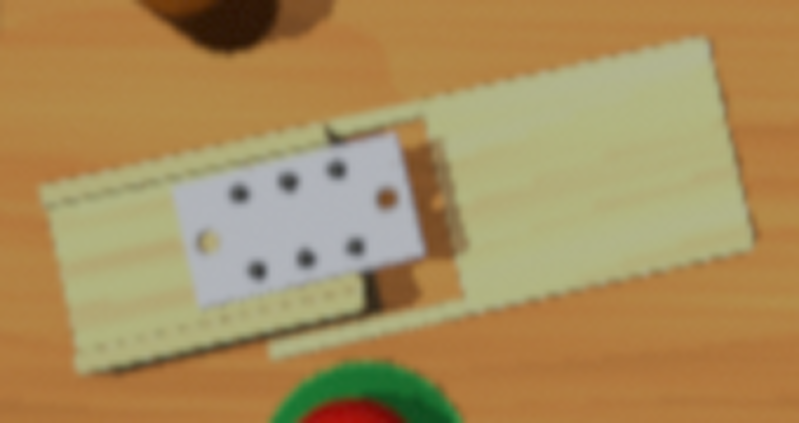

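View pics/c2.png

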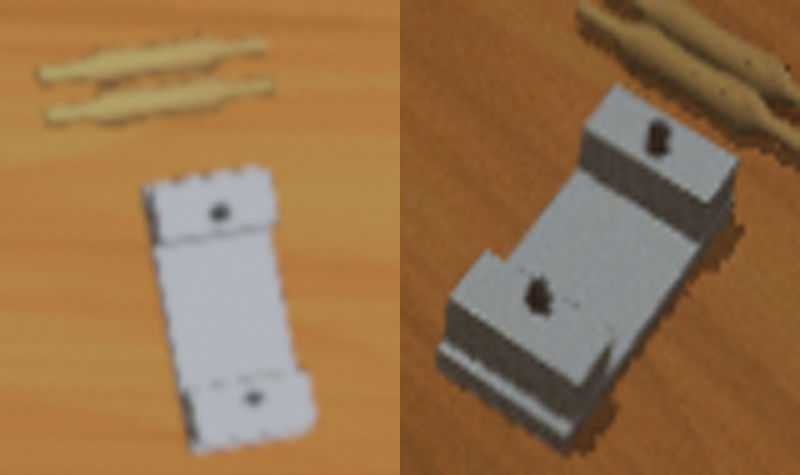

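Run:
```python
from h import *
np.set_printoptions(precision=4,suppress=True)
f=lambda u,s,o:(np.array(u)+.5)/s-.5+np.array(o)
A=lambda u,z:at_z("top",f(u,4.7,(140,165)),z)[:2]
print("holes",A((208,241),.076),A((387,198),.076))
sp=[A(u,.083) for u in [(240,193),(289,182),(337,170),(258,271),(307,259),(356,247)]]
print("spikes c",np.mean(sp,0),"dir",(sp[2]-sp[0]+sp[5]-sp[3])/.096, (sp[0]-sp[3]+sp[1]-sp[4]+sp[2]-sp[5])/3/.038)
print("plate corners",[A(u,.078) for u in [(172,186),(396,132),(426,254),(203,307)]])
print("board",[A(u,.012) for u in [(708,38),(752,247),(462,298),(428,120)]])
print("rail",[A(u,.08) for u in [(40,186),(80,372),(325,130),(363,312)]])
J=lambda u,z:at_z("top",f(u,5,(340,155)),z)[:2]
print("pins top",J((220,212),.040),J((254,398),.04))
print("pins side",[at_z("side",p,.036)[:2] for p in [(371,272.7),(347.6,299.3)]])
T=np.array(arm.calibration("top")["T"]);print(T)
```

```text
holes [0.4729 0.2277] [0.4959 0.1427]
spikes c [0.4835 0.1839] dir [ 0.2601 -0.9587] [0.966  0.2656]
plate corners [array([0.4987, 0.2456]), array([0.5277, 0.1392]), array([0.4694, 0.1228]), array([0.4412, 0.2284])]
board [array([ 0.5876, -0.0105]), array([ 0.4812, -0.0357]), array([0.4513, 0.1108]), array([0.5416, 0.1311])]
rail [array([0.4968, 0.3081]), array([0.4086, 0.2852]), array([0.5275, 0.173 ]), array([0.4408, 0.1517])]
pins top [ 0.5319 -0.2295] [ 0.4455 -0.2464]
pins side [array([ 0.5301, -0.2324]), array([ 0.4448, -0.2501])]
[[ 0.027  -0.9977  0.0615  0.4077]
 [-0.9996 -0.027   0.0006  0.0093]
 [ 0.0011 -0.0615 -0.9981  1.1558]
 [ 0.      0.      0.      1.    ]]
```

Both crops agree. The plate middle is about 22 mm behind the edge, the step direction is about -75.7°, the edge is at (0.487,0.162), and the jig axis is about 11.3°. Next I move behind the plate.

>>> move_arm([
  {"tx":-0.0366,"ty":-0.0223},
  {"tx":-0.0366,"ty":-0.0223},
  {"tx":-0.0366,"ty":-0.0223},
  {"tx":-0.0366,"ty":-0.0223},
  {"tx":-0.0366,"ty":-0.0223},
  {"tx":-0.0366,"ty":-0.0223},
  {"tx":-0.0366,"ty":-0.0223},
  {"tx":-0.0366,"ty":-0.0223},
], gripper=1, squeeze=20)

```text
invalid input
```

>>> move_arm([
  {"twist":-0.075},
  {"twist":-0.075},
  {"twist":-0.075},
  {"twist":-0.075},
  {"twist":-0.075},
  {"twist":-0.076},
  {"twist":0},
])

```text
invalid input
```

```bash
cat >> h.py <<'E'
from scipy.spatial.transform import Rotation as Ro
def to(x,y,z,ang=None):
    """tool-frame move to world TCP target; ang = world angle of tool y (mod 180), deg"""
    o=arm.observe();R=Ro.from_rotvec(o["ee_rot"]).as_matrix()
    a=np.degrees(np.arctan2(R[1,1],R[0,1]))
    d=R.T@(np.array([x,y,z])-o["position"])
    print("t",round(o["clock"],2),"pos",o["position"].round(4),"yang",round(a,2),"tilt",R[2].round(3),"F",o["force"].round(2),"w",round(o["width"],3))
    print("tx,ty,tz",d.round(4),"twist",None if ang is None else round(-(((ang-a)+90)%180-90)/90,4),"q7",round(o["joints"][6],2))
D=np.array([np.cos(np.radians(-75.7)),np.sin(np.radians(-75.7))])
EDGE=np.array([.4872,.162])
E
python3 -c "
from h import *
p=EDGE-.112*D;to(p[0],p[1],.0745,104.3)"
```

```text
t 1.3 pos [0.2774 0.5601 0.2267] yang 63.65 tilt [-0. -0. -1.] F [ 0.41 -0.48 -0.97] w 0.999
tx,ty,tz [-0.2917 -0.1786  0.1522] twist -0.4517 q7 -0.08
```

>>> move_arm([
  {"tx":-0.0365,"ty":-0.0223,"tz":0,"twist":0},
  {"tx":-0.0365,"ty":-0.0223,"tz":0,"twist":0},
  {"tx":-0.0365,"ty":-0.0223,"tz":0,"twist":0},
  {"tx":-0.0365,"ty":-0.0223,"tz":0,"twist":0},
  {"tx":-0.0365,"ty":-0.0223,"tz":0,"twist":0},
  {"tx":-0.0365,"ty":-0.0223,"tz":0,"twist":0},
  {"tx":-0.0365,"ty":-0.0223,"tz":0,"twist":0},
  {"tx":-0.0365,"ty":-0.0223,"tz":0,"twist":0},
], gripper=1, squeeze=20)

```text
clock: 2.1
position: [0.4607, 0.2691, 0.227]
ee_rot: [0.716, 3.059, 0.001]
force: [0.7, 0.8, 0.7]
width: 0.351
gripper_force: 0.0
```

>>> move_arm([
  {"tx":0,"ty":0,"tz":0,"twist":-0.075},
  {"tx":0,"ty":0,"tz":0,"twist":-0.075},
  {"tx":0,"ty":0,"tz":0,"twist":-0.075},
  {"tx":0,"ty":0,"tz":0,"twist":-0.075},
  {"tx":0,"ty":0,"tz":0,"twist":-0.075},
  {"tx":0,"ty":0,"tz":0,"twist":-0.077},
  {"tx":0,"ty":0,"tz":0,"twist":0},
])

```text
clock: 2.8
position: [0.46, 0.2706, 0.2268]
ee_rot: [-0.395, 3.117, 0.0]
force: [-0.6, -0.4, 0.4]
width: 0.002
gripper_force: 0.0
```

```bash
python3 -c "
from h import *
p=EDGE-.112*D;to(p[0],p[1],.0745,104.3)"
```

```text
t 2.8 pos [0.46   0.2706 0.2268] yang 104.43 tilt [-0.  0. -1.] F [-0.62 -0.42  0.39] w 0.002
tx,ty,tz [0.0005 0.     0.1523] twist 0.0015 q7 1.19
```

>>> move_arm([
  {"tx":0,"ty":0,"tz":0.035,"twist":0},
  {"tx":0,"ty":0,"tz":0.035,"twist":0},
  {"tx":0,"ty":0,"tz":0.035,"twist":0},
  {"tx":0,"ty":0,"tz":0.025,"twist":0},
  {"tx":0,"ty":0,"tz":0.015,"twist":0},
  {"tx":0,"ty":0,"tz":0.0068,"twist":0},
  {"tx":0,"ty":0,"tz":0,"twist":0},
])

```text
clock: 3.5
position: [0.4596, 0.2704, 0.0744]
ee_rot: [0.389, -3.116, 0.001]
force: [-1.1, 1.2, -0.5]
width: 0.009
gripper_force: 0.0
```

```bash
python3 -c "
from h import *
p=EDGE-.112*D;to(p[0],p[1],.0745,104.3)
save('side','s1',(150,110,350,260),4)"
```

```text
t 3.5 pos [0.4596 0.2704 0.0744] yang 104.22 tilt [ 0.001 -0.001 -1.   ] F [-1.05  1.18 -0.49] w 0.009
tx,ty,tz [-0.      0.0001 -0.0001] twist -0.0009 q7 1.18
```

View pics/s1.png

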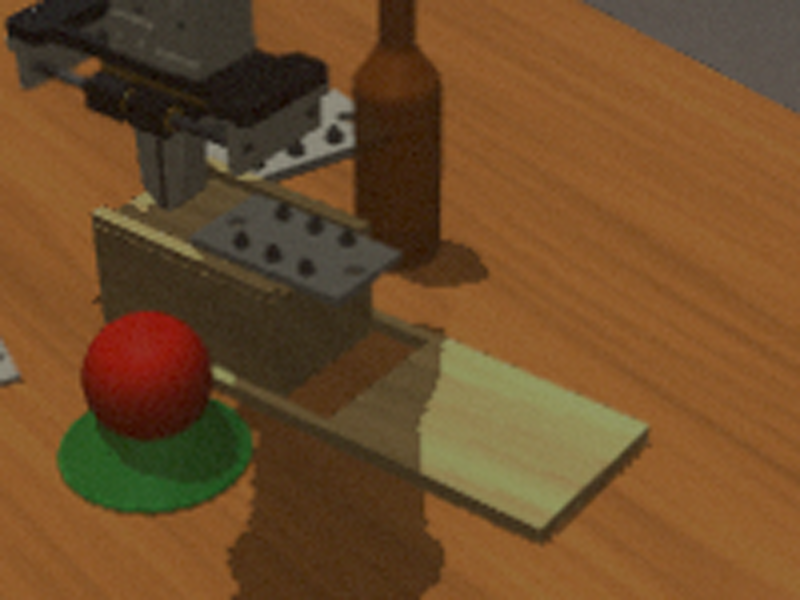

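The fingers are in the channel behind the plate, with the bottle clear. I push part way, then measure.

>>> move_arm([
  {"tx":0,"ty":-0.006,"tz":0,"twist":0},
  {"tx":0,"ty":-0.006,"tz":0,"twist":0},
  {"tx":0,"ty":-0.006,"tz":0,"twist":0},
  {"tx":0,"ty":-0.005,"tz":0,"twist":0},
  {"tx":0,"ty":-0.005,"tz":0,"twist":0},
  {"tx":0,"ty":-0.004,"tz":0,"twist":0},
  {"tx":0,"ty":-0.003,"tz":0,"twist":0},
  {"tx":0,"ty":-0.002,"tz":0,"twist":0},
  {"tx":0,"ty":0,"tz":0,"twist":0},
])

```text
clock: 4.45
position: [0.4692, 0.2348, 0.075]
ee_rot: [-0.392, 3.117, 0.0]
force: [-0.0, 1.0, 1.6]
width: 0.005
gripper_force: 0.9
```

```bash
cat >> h.py <<'E'
def plate(z,c="top",near=(.49,.16)):
    arm.get_image(c);out=[]
    for r in arm.regions_of(c,"plate"):
        m=r["region"].astype(np.uint8);rc=cv2.minAreaRect(cv2.findNonZero(m))
        b=np.array([at_z(c,p,z)[:2] for p in cv2.boxPoints(rc)]);ce=b.mean(0)
        if np.linalg.norm(ce-near)<.12:
            e=[b[1]-b[0],b[2]-b[1]];e=max(e,key=np.linalg.norm)
            print(c,round(r["conf"],2),"c",ce.round(4),"s,lat",((ce-EDGE)@D).round(4),((ce-EDGE)@[-D[1],D[0]]).round(4),"ang",np.degrees(np.arctan2(e[1],e[0])).round(1),"len",np.linalg.norm(b[1]-b[0]).round(4),np.linalg.norm(b[2]-b[1]).round(4))
E
python3 -c "
from h import *
p=EDGE-.067*D;to(p[0],p[1],.0745,104.3)
plate(.078)
save('top','t2',(140,165,310,255),4.7)"
```

```text
t 4.45 pos [0.4692 0.2348 0.075 ] yang 104.33 tilt [-0.  0. -1.] F [-0.03  0.99  1.6 ] w 0.005
tx,ty,tz [ 0.0005 -0.008   0.0005] twist 0.0003 q7 1.25
top 0.55 c [0.4976 0.1394] s,lat 0.0245 0.0045 ang -165.6 len 0.0332 0.0616
```

View pics/t2.png

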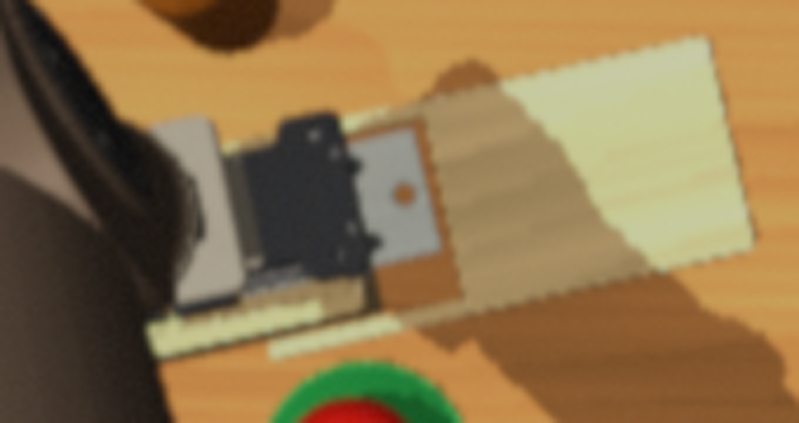

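The hole moved to about (405,194), so the plate advanced 9 mm and its middle is about 14 mm behind the edge. The finger face is about 6.5 mm ahead of the TCP. I push 21 mm more.

>>> move_arm([
  {"tx":0,"ty":-0.003,"tz":0.0005,"twist":0},
  {"tx":0,"ty":-0.003,"tz":0,"twist":0},
  {"tx":0,"ty":-0.003,"tz":0,"twist":0},
  {"tx":0,"ty":-0.003,"tz":0,"twist":0},
  {"tx":0,"ty":-0.003,"tz":0,"twist":0},
  {"tx":0,"ty":-0.002,"tz":0,"twist":0},
  {"tx":0,"ty":-0.002,"tz":0,"twist":0},
  {"tx":0,"ty":-0.001,"tz":0,"twist":0},
  {"tx":0,"ty":0,"tz":0,"twist":0},
])

```text
clock: 5.5
position: [0.4743, 0.2162, 0.0748]
ee_rot: [-0.393, 3.116, 0.002]
force: [-0.5, 2.9, 6.6]
width: 0.007
gripper_force: 3.0
```

Run:
```python
from h import *
p=EDGE-.052*D;to(p[0],p[1],.0745,104.3)
plate(.078)
g=arm.get_image("top");cv2.imwrite("pics/t3raw.png",g[:,:,::-1])
# hole: orange pixels within plate's grey front part
c=proj("top",[*(EDGE+.051*D),.076]);print("pred hole px",c)
hsv=cv2.cvtColor(g,cv2.COLOR_RGB2HSV);w=8;x,y=c.round().astype(int)
print(hsv[y-w:y+w,x-w:x+w,1])
```

```text
t 5.5 pos [0.4743 0.2162 0.0748] yang 104.37 tilt [-0.001  0.001 -1.   ] F [-0.5   2.93  6.58] w 0.007
tx,ty,tz [ 0.0009 -0.0037  0.0003] twist 0.0007 q7 1.29
top 0.53 c [0.5029 0.1198] s,lat 0.0447 0.0048 ang -165.7 len 0.0303 0.0604
pred hole px [235.33085178 205.38329717]
[[ 15  15  15  17  17  14  15  15  17  19  51  95 108 107 106 110]
 [ 15  17  17  15  15  15  15  15  15  17  35  86 106 107 108 109]
 [ 15  15  15  15  15  15  15  15  14  15  26  71 103 110 107 109]
 [ 15  17  15  15  14  17  16  17  15  17  22  60  98 108 109 108]
 [ 13  15  15  15  17  22  31  35  30  19  19  49  94 106 109 107]
 [ 15  13  14  15  23  51  75  79  65  38  21  38  87 107 109 107]
 [ 15  15  15  16  35  93 111 103  92  55  21  24  71 102 108 109]
 [ 15  14  15  16  37 109 127 111  98  59  21  22  61  98 107 108]
 [ 14  14  15  15  27  78 109  97  79  43  19  19  51  94 107 107]
 [ 15  15  15  17  17  38  59  60  45  21  17  17  38  87 107 107]
 [ 16  15  15  17  15  17  24  28  19  16  15  15  28  75 103 108]
 [ 16  15  15  15  15  17  17  17  15  15  14  15  19  59  99 110]
 [ 14  15  15  15  14  17  15  15  15  15  15  14  19  46  92 108]
 [ 17  15  15  14  15  15  17  15  15  15  15  13  15  35  86 107]
 [ 17  14  17  14  15  17  15  15  15  15  15  15  13  24  72 103]
 [ 18  17  14  15  15  15  17  15  15  17  17  15  15  19  59  99]]
```

>>> move_arm([
  {"tx":0,"ty":-0.002,"tz":0,"twist":0},
  {"tx":0,"ty":-0.001,"tz":0,"twist":0},
  {"tx":0,"ty":0,"tz":0,"twist":0},
])

```text
clock: 5.95
position: [0.475, 0.2133, 0.0748]
ee_rot: [-0.393, 3.116, 0.002]
force: [-1.1, 3.1, 5.4]
width: 0.003
gripper_force: 3.0
```

>>> move_arm([
  {"tx":0,"ty":0.01,"tz":0,"twist":0},
  {"tx":0,"ty":0.02,"tz":0,"twist":0},
  {"tx":0,"ty":0.02,"tz":0,"twist":0},
  {"tx":0,"ty":0,"tz":0,"twist":0},
  {"tx":0,"ty":0,"tz":0,"twist":0},
])

```text
clock: 6.45
position: [0.4618, 0.261, 0.074]
ee_rot: [0.394, -3.116, 0.001]
force: [0.9, 0.2, -0.2]
width: 0.005
gripper_force: 0.0
```

Run:
```python
from h import *
p=EDGE-.02*D;to(p[0],p[1],.0745,104.3)
save('side','s3',(150,110,350,260),4)
```

```text
t 6.45 pos [0.4618 0.261  0.074 ] yang 104.4 tilt [ 0.001 -0.001 -1.   ] F [ 0.91  0.17 -0.16] w 0.005
tx,ty,tz [ 0.     -0.0822 -0.0004] twist 0.0011 q7 1.2
```

View pics/s3.png

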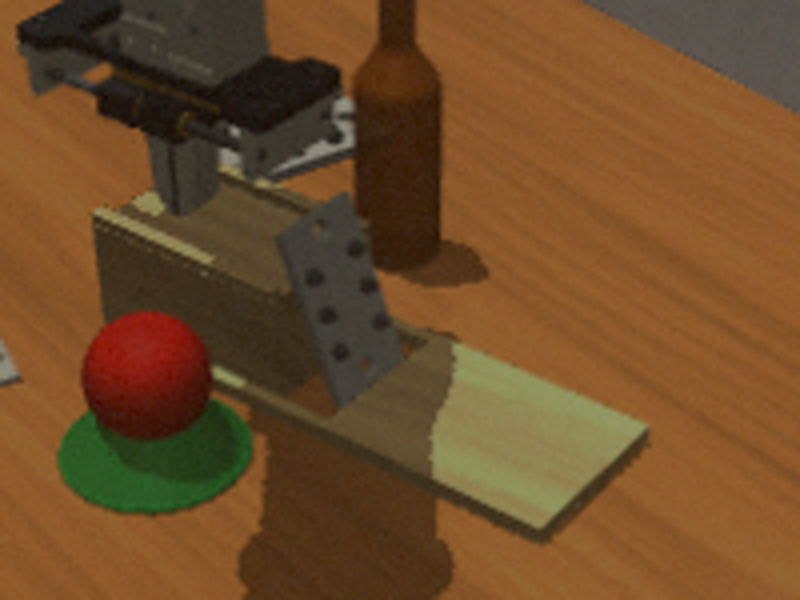

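The plate leans on the edge with its foot in the gutter. Next I push it over.

>>> move_arm([
  {"tx":0,"ty":-0.02,"tz":-0.003,"twist":0},
  {"tx":0,"ty":-0.025,"tz":0,"twist":0},
  {"tx":0,"ty":-0.02,"tz":0,"twist":0},
  {"tx":0,"ty":-0.015,"tz":0,"twist":0},
  {"tx":0,"ty":-0.012,"tz":0,"twist":0},
  {"tx":0,"ty":-0.012,"tz":0,"twist":0},
  {"tx":0,"ty":-0.012,"tz":0,"twist":0},
  {"tx":0,"ty":-0.012,"tz":0,"twist":0},
  {"tx":0,"ty":-0.012,"tz":0,"twist":0},
  {"tx":0,"ty":-0.012,"tz":0,"twist":0},
  {"tx":0,"ty":-0.012,"tz":0,"twist":0},
  {"tx":0,"ty":0,"tz":0,"twist":0},
])

```text
clock: 7.7
position: [0.5034, 0.0998, 0.0774]
ee_rot: [-0.388, 3.117, -0.001]
force: [0.0, 0.1, 0.5]
width: 0.003
gripper_force: 0.0
```

Run:
```python
from h import *
p=EDGE+.065*D;to(p[0],p[1],.0745,104.3)
save('side','s4',(150,110,350,260),4)
```

```text
t 7.7 pos [0.5034 0.0998 0.0774] yang 104.18 tilt [ 0.    -0.001 -1.   ] F [0.03 0.15 0.52] w 0.003
tx,ty,tz [ 0.0004 -0.0007  0.0029] twist -0.0013 q7 1.52
```

View pics/s4.png

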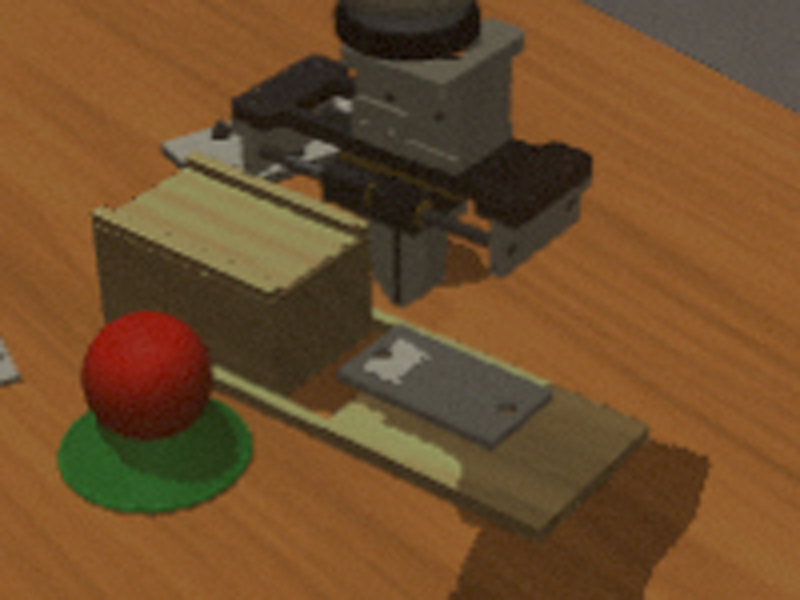

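The plate lies spikes down on the board. I raise the hand, clear the view and turn.

>>> move_arm([
  {"tx":0,"ty":0,"tz":-0.045,"twist":0},
  {"tx":0,"ty":0,"tz":-0.045,"twist":0},
  {"tx":0,"ty":0,"tz":-0.045,"twist":0},
  {"tx":0.0236,"ty":-0.037,"tz":0,"twist":0},
  {"tx":0.0236,"ty":-0.037,"tz":0,"twist":0},
  {"tx":0.0236,"ty":-0.037,"tz":0,"twist":0},
  {"tx":0.0236,"ty":-0.037,"tz":0,"twist":0},
  {"tx":0.0236,"ty":-0.037,"tz":0,"twist":0},
  {"tx":0.0236,"ty":-0.037,"tz":0,"twist":0},
], gripper=-1)

```text
clock: 8.65
position: [0.4201, -0.1489, 0.2126]
ee_rot: [-0.394, 3.116, 0.0]
force: [1.1, -0.5, 0.2]
width: 0.74
gripper_force: 0.0
```

>>> move_arm([
  {"tx":0,"ty":0,"tz":0,"twist":0.0833},
  {"tx":0,"ty":0,"tz":0,"twist":0.0833},
  {"tx":0,"ty":0,"tz":0,"twist":0.0833},
  {"tx":0,"ty":0,"tz":0,"twist":0.0833},
  {"tx":0,"ty":0,"tz":0,"twist":0.0833},
  {"tx":0,"ty":0,"tz":0,"twist":0.0833},
  {"tx":0,"ty":0,"tz":0,"twist":0.0833},
  {"tx":0,"ty":0,"tz":0,"twist":0.0833},
  {"tx":0,"ty":0,"tz":0,"twist":0.0833},
  {"tx":0,"ty":0,"tz":0,"twist":0.0833},
  {"tx":0,"ty":0,"tz":0,"twist":0.0833},
  {"tx":0,"ty":0,"tz":0,"twist":0.0833},
])

```text
clock: 9.85
position: [0.4209, -0.1473, 0.2124]
ee_rot: [-1.931, -2.478, -0.001]
force: [0.4, 0.2, 0.4]
width: 0.999
gripper_force: 0.0
```

Run:
```python
from h import *
near=EDGE+.1*D
plate(.027,"top",near);plate(.027,"side",near)
for c in("top","side"):
    for r in arm.place_of(c,"plate"): 
        p=np.array(r["point"])*S;print(c,round(r["conf"],2),p,at_z(c,p,.027).round(4))
save("top","t5",(140,165,310,255),4.7)
to(.5,.05,.2,14.3)
```

```text
top 0.65 c [0.5123 0.0803] s,lat 0.0853 0.0041 ang -75.2 len 0.1106 0.0605
side 0.56 c [0.5064 0.0798] s,lat 0.0844 -0.0017 ang -76.2 len 0.0733 0.1237
top 0.92 [124.6  155.82] [0.6147 0.3835 0.027 ]
top 0.73 [249.984 201.684] [0.5137 0.083  0.027 ]
top 0.71 [156.016 275.1  ] [0.3355 0.2971 0.027 ]
side 0.84 [262.416 207.9  ] [0.5062 0.0668 0.027 ]
side 0.82 [142.016 199.71 ] [0.309  0.2657 0.027 ]
t 10.2 pos [ 0.4207 -0.1479  0.2124] yang 14.52 tilt [ 0.  0. -1.] F [ 0.81 -0.42 -0.42] w 0.999
tx,ty,tz [0.1717 0.1264 0.0125] twist 0.0025 q7 0.55
```

View pics/t5.png

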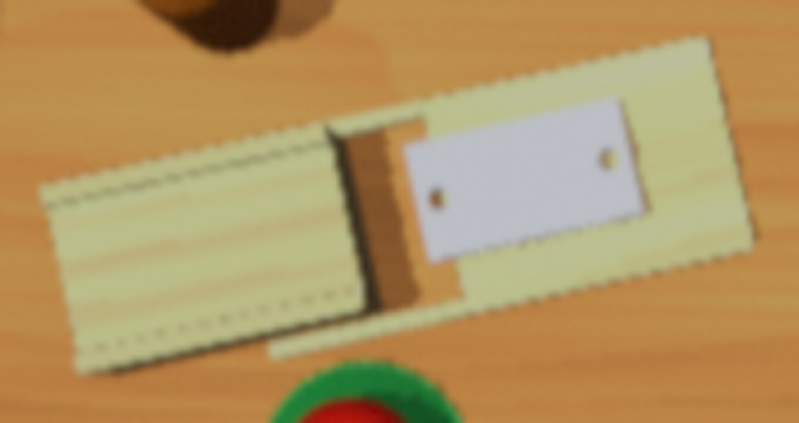

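```bash
cat >> h.py <<'E'
def dark(g,c,w=3,sgn=1):
    """sub-pixel centroid of a spot that differs from its surroundings"""
    x,y=np.round(c).astype(int);p=g[y-w:y+w+1,x-w:x+w+1].astype(float)
    bg=np.median(np.r_[p[0],p[-1],p[:,0],p[:,-1]].reshape(-1,p.shape[-1]),0)
    d=np.abs(p-bg).sum(-1);d=np.clip(d-.3*d.max(),0,None);yy,xx=np.mgrid[y-w:y+w+1,x-w:x+w+1]
    return np.array([(d*xx).sum(),(d*yy).sum()])/d.sum()
E
python3 - <<'E'
from h import *
np.set_printoptions(precision=4,suppress=True)
f=lambda u,s,o:(np.array(u)+.5)/s-.5+np.array(o)
def rep(n,P,Q):
    c=(P+Q)/2;d=P-Q;print(n,"c",c[:2],"len",np.linalg.norm(d).round(4),"ang",np.degrees(np.arctan2(d[1],d[0])).round(2))
g=arm.get_image("top")
h=[dark(g,f(u,4.7,(140,165))) for u in [(437,198),(608,159)]];print(h)
for z in(.024,.027):rep("plate",*[at_z("top",p,z) for p in h])
raw=cv2.imread("pics/t0.png")
j=[dark(raw,f(u,5,(340,155)),2) for u in [(220,212),(254,398)]];print(j)
for z in(.036,.042):rep("jig top",*[at_z("top",p,z) for p in j])
s=cv2.imread("pics/s0.png")
j=[dark(s,p) for p in [(371,272.7),(347.6,299.3)]];print(j)
rep("jig side",*[at_z("side",p,.036) for p in j])
g=arm.get_image("side")
h=[proj("side",at_z("top",p,.026)) for p in h];h2=[dark(g,p) for p in h];print("side holes pred",h,"seen",h2);rep("plate side",*[at_z("side",p,.025) for p in h2])
to(.513,.0795,.12,14.8)
E
```

```text
[array([232.3545, 206.8505]), array([268.4329, 198.4682])]
plate c [0.5117 0.0821] len 0.0876 ang 104.7
plate c [0.5114 0.0819] len 0.0874 ang 104.7
[array([383.4455, 197.1841]), array([390.3172, 234.1921])]
jig top c [ 0.4887 -0.2386] len 0.088 ang 11.28
jig top c [ 0.4883 -0.2372] len 0.0875 ang 11.28
[array([371.1318, 273.0432]), array([347.1831, 299.693 ])]
jig side c [ 0.4865 -0.2417] len 0.0877 ang 11.21
side holes pred [array([244.802 , 197.5645]), array([275.7283, 211.1762])] seen [array([244.7769, 197.2801]), array([276.8733, 211.085 ])]
plate side c [0.5138 0.0828] len 0.0902 ang 105.3
t 10.3 pos [ 0.4207 -0.1481  0.2124] yang 14.45 tilt [ 0.  0. -1.] F [-1.    0.83 -0.04] w 0.994
tx,ty,tz [0.1973 0.1462 0.0924] twist -0.0039 q7 0.55
```

>>> move_arm([
  {"tx":0.0333,"ty":0.0244,"tz":0,"twist":-0.0039},
  {"tx":0.0333,"ty":0.0244,"tz":0,"twist":0},
  {"tx":0.0333,"ty":0.0244,"tz":0,"twist":0},
  {"tx":0.0333,"ty":0.0244,"tz":0,"twist":0},
  {"tx":0.0333,"ty":0.0244,"tz":0,"twist":0},
  {"tx":0.0333,"ty":0.0244,"tz":0,"twist":0},
  {"tx":0,"ty":0,"tz":0.045,"twist":0},
  {"tx":0,"ty":0,"tz":0.045,"twist":0},
  {"tx":0,"ty":0,"tz":0.04,"twist":0},
  {"tx":0,"ty":0,"tz":0.02,"twist":0},
  {"tx":0,"ty":0,"tz":0,"twist":0},
])

```text
clock: 11.4
position: [0.5096, 0.0817, 0.0597]
ee_rot: [-1.916, -2.486, 0.007]
force: [-0.5, -0.6, 0.1]
width: 0.999
gripper_force: 0.0
```

```bash
python3 -c "
from h import *
to(.5125,.082,.0158,14.8)"
```

```text
t 11.4 pos [0.5096 0.0817 0.0597] yang 14.76 tilt [-0.    -0.006 -1.   ] F [-0.51 -0.56  0.13] w 0.999
tx,ty,tz [-0.0004  0.0031  0.0439] twist -0.0005 q7 0.12
```

>>> move_arm([
  {"tx":0,"ty":0.003,"tz":0.02,"twist":0},
  {"tx":0,"ty":0,"tz":0.014,"twist":0},
  {"tx":0,"ty":0,"tz":0.007,"twist":0},
  {"tx":0,"ty":0,"tz":0.003,"twist":0},
  {"tx":0,"ty":0,"tz":0,"twist":0},
])

```text
clock: 11.9
position: [0.5151, 0.0831, 0.019]
ee_rot: [1.918, 2.487, 0.001]
force: [-0.1, -0.1, -0.6]
width: 1.0
gripper_force: 0.0
```

>>> move_arm([
  {"tx":0,"ty":0,"tz":0,"twist":0},
  {"tx":0,"ty":0,"tz":0,"twist":0},
  {"tx":0,"ty":0,"tz":0,"twist":0},
  {"tx":0,"ty":0,"tz":0,"twist":0},
  {"tx":0,"ty":0,"tz":0,"twist":0},
  {"tx":0,"ty":0,"tz":0,"twist":0},
  {"tx":0,"ty":0,"tz":0,"twist":0},
], gripper=1, squeeze=35)

```text
clock: 12.6
position: [0.5144, 0.083, 0.0185]
ee_rot: [-1.918, -2.487, 0.001]
force: [-1.4, -0.6, 4.3]
width: 0.648
gripper_force: 35.0
```

```bash
python3 -c "
from h import *
to(.5125,.082,.0158,14.8)"
```

```text
t 12.6 pos [0.5144 0.083  0.0185] yang 14.72 tilt [ 0. -0. -1.] F [-1.44 -0.58  4.27] w 0.648
tx,ty,tz [-0.0005 -0.002   0.0027] twist -0.0009 q7 0.14
```

>>> move_arm([
  {"tx":0,"ty":0,"tz":-0.01,"twist":0},
  {"tx":0,"ty":0,"tz":-0.02,"twist":0},
  {"tx":0,"ty":0,"tz":-0.03,"twist":0},
  {"tx":0,"ty":0,"tz":-0.03,"twist":0},
  {"tx":0,"ty":0,"tz":-0.03,"twist":0},
  {"tx":0,"ty":0,"tz":-0.02,"twist":0},
  {"tx":0,"ty":0,"tz":0,"twist":0},
])

```text
clock: 13.3
position: [0.5165, 0.0834, 0.1615]
ee_rot: [1.917, 2.485, 0.007]
force: [1.6, -1.3, -3.8]
width: 0.647
gripper_force: 35.0
```

```bash
python3 -c "
from h import *
to(.488,-.239,.16,-78.72)
plate(.168,'top',(.514,.083));plate(.168,'side',(.514,.083))"
```

```text
t 13.3 pos [0.5165 0.0834 0.1615] yang 14.71 tilt [ 0.     0.006 -1.   ] F [ 1.57 -1.26 -3.78] w 0.647
tx,ty,tz [-0.3046 -0.1094  0.0008] twist -0.9619 q7 0.09
top 0.67 c [0.4817 0.1267] s,lat 0.0329 -0.0141 ang -76.1 len 0.302 0.0964
top 0.64 c [0.5269 0.0321] s,lat 0.1357 0.0064 ang -178.4 len 0.0145 0.0562
side 0.9 c [0.5059 0.0742] s,lat 0.0897 -0.0035 ang -76.3 len 0.0794 0.1357
side 0.89 c [0.449  0.1648] s,lat -0.0121 -0.0363 ang -61.5 len 0.0743 0.1018
```

>>> move_arm([
  {"tx":-0.02,"ty":-0.007,"tz":0,"twist":0},
  {"tx":-0.035,"ty":-0.0126,"tz":0,"twist":0},
  {"tx":-0.04,"ty":-0.0144,"tz":0,"twist":0},
  {"tx":-0.04,"ty":-0.0144,"tz":0,"twist":0},
  {"tx":-0.04,"ty":-0.0144,"tz":0,"twist":0},
  {"tx":-0.04,"ty":-0.0144,"tz":0,"twist":0},
  {"tx":-0.04,"ty":-0.0144,"tz":0,"twist":0},
  {"tx":-0.03,"ty":-0.011,"tz":0,"twist":0},
  {"tx":-0.0198,"ty":-0.0074,"tz":0,"twist":0},
  {"tx":0,"ty":0,"tz":0,"twist":0},
])

```text
clock: 14.5
position: [0.4839, -0.2436, 0.1572]
ee_rot: [-1.925, -2.482, 0.004]
force: [-0.1, -0.1, -2.7]
width: 0.646
gripper_force: 35.0
```

>>> move_arm([
  {"tx":0,"ty":0,"tz":0,"twist":0.05},
  {"tx":0,"ty":0,"tz":0,"twist":0.0908},
  {"tx":0,"ty":0,"tz":0,"twist":0.0908},
  {"tx":0,"ty":0,"tz":0,"twist":0.0908},
  {"tx":0,"ty":0,"tz":0,"twist":0.0908},
  {"tx":0,"ty":0,"tz":0,"twist":0.0908},
  {"tx":0,"ty":0,"tz":0,"twist":0.0908},
  {"tx":0,"ty":0,"tz":0,"twist":0.0908},
  {"tx":0,"ty":0,"tz":0,"twist":0.0908},
  {"tx":0,"ty":0,"tz":0,"twist":0.0908},
  {"tx":0,"ty":0,"tz":0,"twist":0.0908},
  {"tx":0,"ty":0,"tz":0,"twist":0.0908},
])

```text
clock: 15.7
position: [0.4854, -0.2385, 0.1573]
ee_rot: [-3.129, -0.275, 0.003]
force: [0.4, -0.3, -4.0]
width: 0.648
gripper_force: 35.0
```

```bash
python3 -c "
from h import *
to(.4875,-.2395,.065,-78.72)"
```

```text
t 15.7 pos [ 0.4854 -0.2385  0.1573] yang -79.96 tilt [-0.002 -0.001 -1.   ] F [ 0.43 -0.33 -3.95] w 0.648
tx,ty,tz [0.0021 0.0014 0.0923] twist -0.0137 q7 -0.67
```

>>> move_arm([
  {"tx":0,"ty":0,"tz":0.03,"twist":0},
  {"tx":0,"ty":0,"tz":0.03,"twist":0},
  {"tx":0,"ty":0,"tz":0.02,"twist":0},
  {"tx":0,"ty":0,"tz":0.012,"twist":0},
  {"tx":0,"ty":0,"tz":0,"twist":0},
  {"tx":0,"ty":0,"tz":0,"twist":0},
])

```text
clock: 16.3
position: [0.4859, -0.2398, 0.0666]
ee_rot: [3.129, 0.283, -0.0]
force: [0.5, -1.0, -2.1]
width: 0.642
gripper_force: 35.0
```

```bash
python3 -c "
from h import *
to(.4875,-.2395,.065,-78.72)
a=arm.get_image('side')[225:325,300:420];b=arm.get_image('top')[165:265,330:450]
im=np.vstack([cv2.resize(x,(600,290),interpolation=3) if 0 else cv2.resize(x,None,fx=3.3,fy=3.3,interpolation=cv2.INTER_CUBIC) for x in(a,)]) 
im=np.hstack([cv2.resize(x,None,fx=3.3,fy=3.3,interpolation=cv2.INTER_CUBIC) for x in(a,b)])
cv2.imwrite('pics/sj.png',im[:,:,::-1]);print(im.shape)
"
```

```text
t 16.3 pos [ 0.4859 -0.2398  0.0666] yang -79.67 tilt [-0.  0. -1.] F [ 0.46 -1.01 -2.05] w 0.642
tx,ty,tz [0.0017 0.     0.0016] twist -0.0106 q7 -0.56
(330, 792, 3)
```

View pics/sj.png

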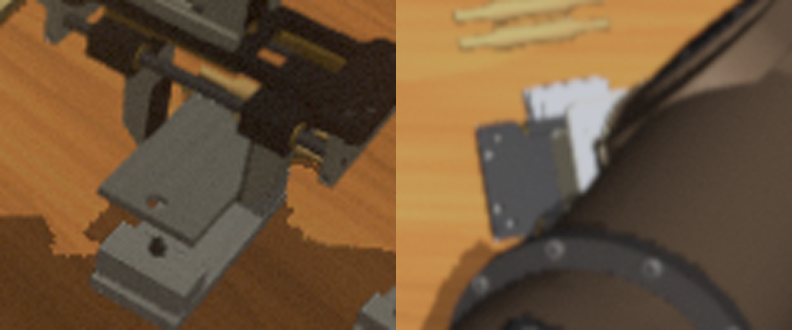

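The side crop (left) shows the plate's near hole at about (154,202), directly over the diamond pin at (157,246). The top view is hidden by the arm. Next I compare hole and pin numerically.

Run:
```python
from h import *
np.set_printoptions(precision=4,suppress=True)
g=arm.get_image("side")
f=lambda u:(np.array(u)+.5)/3.3-.5+np.array([300,225])
o=arm.observe();t=o["position"];a=np.radians(10.33);u=np.array([np.cos(a),np.sin(a)])
h=dark(g,f((154,202)),2);p=dark(g,f((157,246)),3);print(f((154,202)),h,p)
zf=t[2]+.0085
for z in (zf,zf-.002,zf-.004): print("hole",z.round(4),at_z("side",h,z)[:2])
print("expected",t[:2]-.044*u)
c=[f(v) for v in [(98,192),(195,243)]];c=[at_z("side",v,zf-.001)[:2] for v in c];m=(c[0]+c[1])/2;print("near edge mid",m,"exp",t[:2]-.055*u,"w",np.linalg.norm(c[0]-c[1]),"ang",np.degrees(np.arctan2(*(c[0]-c[1])[::-1])))
for z in(.034,.036,.038):print("pin",z,at_z("side",p,z)[:2])
yy,xx=h.round().astype(int)[::-1];print(g[yy-4:yy+5,xx-5:xx+6].sum(-1))
yy,xx=p.round().astype(int)[::-1];print(g[yy-6:yy+6,xx-5:xx+6].sum(-1))
```

```text
[346.3182 285.8636] [346.6175 285.1779] [347.157  299.5541]
hole 0.0759 [ 0.4375 -0.2481]
hole 0.0739 [ 0.4391 -0.247 ]
hole 0.0719 [ 0.4407 -0.2458]
expected [ 0.4431 -0.2479]
near edge mid [ 0.4253 -0.2531] exp [ 0.4323 -0.2499] w 0.05942772786912254 ang 102.26586890737458
pin 0.034 [ 0.4452 -0.2489]
pin 0.036 [ 0.4437 -0.25  ]
pin 0.038 [ 0.4422 -0.2511]
[[257 266 259 258 259 259 255 268 263 267 268]
 [264 263 259 252 256 264 267 260 259 264 262]
 [258 261 258 249 234 224 225 253 267 266 260]
 [258 250 224 202 204 195 179 196 235 255 256]
 [263 261 221 177 180 182 180 165 192 262 252]
 [242 262 245 205 186 203 299 263 189 247 253]
 [255 261 263 256 221 263 311 288 254 258 260]
 [217 243 268 258 254 265 262 261 254 264 261]
 [179 189 219 242 250 250 252 246 253 261 255]]
[[314 304 311 314 311 300 253 194 174 170 171]
 [302 291 271 303 314 306 305 295 250 184 172]
 [303 292 296 276 263 291 243 304 305 289 248]
 [313 304 312 284 162 137 150 229 314 307 303]
 [308 306 300 223 115 111 126 214 309 302 301]
 [308 310 284 181 101 118 127 157 245 307 303]
 [306 299 269 142 107 116 112 125 221 304 294]
 [303 303 300 223 102 117 104 162 272 309 305]
 [297 312 311 278 196 163 160 176 280 304 295]
 [308 313 309 300 302 310 313 308 299 303 308]
 [306 308 307 310 310 290 302 308 316 304 310]
 [313 297 299 319 308 310 306 303 309 311 310]]
```

>>> move_arm([
  {"tx":0.004,"ty":0.0025,"tz":0,"twist":-0.0106},
  {"tx":0,"ty":0,"tz":0.007,"twist":0},
  {"tx":0,"ty":0,"tz":0.005,"twist":0},
  {"tx":0,"ty":0,"tz":0.004,"twist":0},
  {"tx":0,"ty":0,"tz":0,"twist":0},
  {"tx":0,"ty":0,"tz":0,"twist":0},
])

```text
clock: 17.05
position: [0.4899, -0.2415, 0.0502]
ee_rot: [-3.126, -0.308, 0.001]
force: [0.5, -0.1, -3.0]
width: 0.644
gripper_force: 35.0
```

```bash
cat > m.py <<'E'
from h import *
np.set_printoptions(precision=4,suppress=True,linewidth=160)
g=arm.get_image("side");o=arm.observe();t=o["position"]
R=Ro.from_rotvec(o["ee_rot"]).as_matrix();u=R[:2,0]/np.linalg.norm(R[:2,0]);n=np.array([-u[1],u[0]])
print("TCP",t,"plate ang",np.degrees(np.arctan2(u[1],u[0])),"F",o["force"],"w",o["width"])
zf=t[2]+.0085
pin=at_z("side",(347.16,299.55),.036)[:2]
w=proj("side",[*pin,zf]);print("wanted hole px",w)
x,y=w.round().astype(int);print(x-8,y-8);print(g[y-8:y+8,x-8:x+9].sum(-1))
best=None
for r in arm.regions_of("side","plate"):
    m=r["region"].astype(np.uint8);p=np.array(r["point"])*S
    if np.linalg.norm(p-w)<60:
        q=cv2.approxPolyDP(max(cv2.findContours(m,0,1)[0],key=cv2.contourArea),2.5,True)[:,0];print(r["conf"].__round__(2),p,q.tolist())
E
python3 m.py
```

```text
TCP [ 0.49   -0.2415  0.0504] plate ang 11.27234247722306 F [ 0.0693  0.9212 -2.2904] w 0.6487468183993401
wanted hole px [348.6662 290.8074]
341 283
[[263 269 261 258 263 259 273 264 258 269 263 254 265 266 271 266 263]
 [260 263 258 264 265 254 259 259 260 250 261 255 264 268 268 262 261]
 [267 266 264 257 264 267 252 269 252 259 261 268 268 261 278 262 257]
 [261 265 271 258 263 263 262 258 262 262 275 268 264 267 275 267 268]
 [258 253 261 263 260 260 254 257 265 266 268 271 265 271 266 257 254]
 [262 263 253 260 259 254 260 258 254 261 266 268 267 259 255 265 253]
 [263 256 269 261 255 252 253 247 259 257 268 265 264 250 254 257 254]
 [261 269 263 262 253 217 198 190 209 223 243 266 257 252 250 260 261]
 [266 268 251 267 249 174 191 208 186 177 199 250 261 255 254 261 257]
 [264 256 255 266 253 259 311 302 293 214 174 234 260 254 257 267 256]
 [206 235 245 262 273 272 309 306 315 292 252 249 251 264 259 256 255]
 [167 183 228 257 266 266 277 277 290 278 249 260 252 258 261 254 266]
 [194 178 182 185 227 258 266 251 259 250 258 260 253 264 263 265 261]
 [289 222 173 168 177 203 241 256 250 256 260 255 267 259 268 256 264]
 [305 304 296 225 155 167 180 200 227 256 260 263 261 255 258 260 264]
 [310 300 307 292 199 160 156 163 178 204 246 254 254 258 256 249 262]]
0.97 [357.112 284.298] [[361, 259], [331, 287], [358, 305], [371, 291], [375, 276], [371, 265]]
```

Run:
```python
from h import *
np.set_printoptions(precision=4,suppress=True)
u=np.array([np.cos(np.radians(11.27)),np.sin(np.radians(11.27))]);n=np.array([-u[1],u[0]])
zf=.0588;t=np.array([.49,-.2415])
for z in(zf,zf-.001):
    h=at_z("side",(348.5,291.75),z)[:2];w=at_z("side",(348.67,290.81),z)[:2]
    print("correction u,n",(w-h)@u,(w-h)@n,"  hole rel TCP u,n",(h-t)@u,(h-t)@n)
for e in(0,-.003,-.006):
    print(e,"hole",proj("side",[*(t+u*(-.044+e)),zf]),"cornersL/B top",proj("side",[*(t+u*(-.055+e)+n*.03),zf]),proj("side",[*(t+u*(-.055+e)-n*.03),zf]),"B bottom",proj("side",[*(t+u*(-.055+e)-n*.03),zf-.006]))
# jig outline check: predict base corners in top & side with two candidates
for nm,c in(("top",(.4885,-.238)),("side",(.4865,-.2417))):
    print(nm,"pin proj side",proj("side",[*(np.array(c)-.044*u),.036]),proj("side",[*(np.array(c)+.044*u),.036]),"top",proj("top",[*(np.array(c)-.044*u),.038]),proj("top",[*(np.array(c)+.044*u),.038]))
```

```text
correction u,n 0.0021423834775688316 0.0009603809239775038   hole rel TCP u,n -0.04911118086159574 -0.00021377272645278287
correction u,n 0.002145767932685785 0.0009618980968676091   hole rel TCP u,n -0.048231549390044565 0.00018718332609716126
0 hole [349.8982 290.0494] cornersL/B top [332.4206 285.8452] [361.2943 301.5698] B bottom [360.8284 303.8885]
-0.003 hole [349.0187 291.0135] cornersL/B top [331.5082 286.7923] [360.4199 302.5822] B bottom [359.9566 304.9012]
-0.006 hole [348.1352 291.9817] cornersL/B top [330.5916 287.7435] [359.5414 303.5989] B bottom [359.0807 305.9183]
top pin proj side [346.4048 298.0452] [370.3513 271.473 ] top [390.2715 234.2694] [383.3922 197.1836]
side pin proj side [347.1458 299.7445] [371.1293 272.9844] top [391.8514 235.1717] [384.9632 198.0769]
```

>>> move_arm([
  {"tx":0.002,"ty":-0.001,"tz":0.002,"twist":0},
  {"tx":0,"ty":0,"tz":0.003,"twist":0},
  {"tx":0,"ty":0,"tz":0.002,"twist":0},
  {"tx":0,"ty":0,"tz":0.002,"twist":0},
  {"tx":0,"ty":0,"tz":0.002,"twist":0},
  {"tx":0,"ty":0,"tz":0.002,"twist":0},
  {"tx":0,"ty":0,"tz":0,"twist":0},
])

```text
clock: 17.85
position: [0.4917, -0.2401, 0.0371]
ee_rot: [-3.126, -0.309, 0.001]
force: [-0.3, 0.5, -2.5]
width: 0.648
gripper_force: 35.0
```

```bash
python3 m.py
```

```text
TCP [ 0.4917 -0.2401  0.0373] plate ang 11.273005510515869 F [ 0.9134  0.2275 -3.1482] w 0.6471264494790429
wanted hole px [347.7991 295.8463]
340 288
[[266 265 259 253 262 266 267 259 255 256 264 262 261 276 266 276 264]
 [259 268 266 261 269 273 263 263 247 252 253 260 262 267 263 264 263]
 [259 258 260 254 260 265 263 255 259 265 257 265 269 263 263 260 263]
 [260 260 263 251 264 260 252 250 266 264 265 262 269 266 260 264 253]
 [257 261 261 263 258 265 262 263 257 259 262 270 265 264 253 260 261]
 [261 258 256 255 259 260 260 254 265 267 264 269 263 256 256 269 258]
 [250 250 257 263 253 244 218 201 200 219 244 265 260 267 249 262 262]
 [252 255 256 258 239 196 194 191 183 169 192 258 251 257 258 263 255]
 [264 262 256 262 252 235 259 284 243 246 152 209 259 258 262 262 268]
 [214 235 265 262 273 253 189 127 158 216 216 233 268 250 262 263 261]
 [161 185 222 263 267 261 248 199 151 213 267 264 266 253 257 259 252]
 [194 169 169 187 229 266 263 262 256 257 262 253 261 267 276 256 261]
 [298 264 167 171 183 215 240 254 254 239 228 251 255 264 263 261 260]
 [315 304 292 215 161 168 166 200 240 252 254 269 259 264 256 255 264]
 [313 308 308 300 253 195 166 172 172 198 238 258 260 249 246 262 256]
 [309 311 310 314 309 307 252 198 168 167 176 215 248 258 263 266 266]]
0.64 [356.608 288.498] [[360, 264], [332, 291], [357, 308], [370, 295], [374, 281], [372, 272]]
0.43 [347.2   310.296] [[328, 311], [353, 324], [375, 297], [369, 297], [356, 309], [333, 295]]
```

No contact force, and the pin shows inside the hole. I continue down.

>>> move_arm([
  {"tx":0.001,"ty":0,"tz":0.001,"twist":0},
  {"tx":0,"ty":0,"tz":0.0015,"twist":0},
  {"tx":0,"ty":0,"tz":0.0015,"twist":0},
  {"tx":0,"ty":0,"tz":0.0015,"twist":0},
  {"tx":0,"ty":0,"tz":0,"twist":0},
])

```text
clock: 18.45
position: [0.4927, -0.2398, 0.0317]
ee_rot: [-3.126, -0.309, 0.001]
force: [-1.1, -0.4, -3.1]
width: 0.646
gripper_force: 35.0
```

```bash
python3 m.py
```

```text
TCP [ 0.4927 -0.2399  0.0318] plate ang 11.274993324435105 F [ 0.8263 -0.279  -2.0286] w 0.6491877563075154
wanted hole px [347.4388 297.9352]
339 290
[[270 272 263 255 259 263 258 259 259 255 253 257 262 268 268 272 268]
 [264 262 256 263 253 265 258 255 247 257 258 260 270 266 271 262 265]
 [266 263 258 268 265 265 271 257 255 263 264 268 266 264 262 262 262]
 [253 268 263 253 264 262 262 271 263 267 270 275 265 263 268 270 257]
 [269 269 263 263 264 257 255 252 261 268 265 261 259 271 259 258 260]
 [270 265 260 261 256 264 269 257 252 256 265 262 265 264 251 263 262]
 [261 263 259 266 253 256 218 194 189 174 221 245 267 259 254 251 260]
 [254 259 258 253 253 246 177 132 116 128 146 195 260 263 247 271 265]
 [225 267 262 262 259 253 179  94 111 129 163 197 229 258 260 258 264]
 [177 207 240 257 254 263 238 136 112 122 154 216 261 260 263 257 264]
 [167 162 180 203 257 271 263 251 229 206 213 260 257 258 261 258 266]
 [298 188 167 166 176 205 247 265 262 256 246 259 265 265 265 266 265]
 [314 303 259 196 169 169 177 229 255 254 251 250 262 265 268 260 258]
 [308 311 312 309 267 201 173 164 186 241 251 257 265 256 254 256 262]
 [311 303 310 309 310 302 231 166 178 183 195 236 252 262 251 263 263]
 [272 308 301 306 312 311 311 291 226 183 172 184 213 231 259 256 261]]
0.75 [356.384 291.984] [[361, 266], [355, 267], [331, 294], [355, 311], [362, 308], [373, 285], [371, 272]]
```

>>> move_arm([
  {"tx":0,"ty":0,"tz":0.0015,"twist":0},
  {"tx":0,"ty":0,"tz":0.0015,"twist":0},
  {"tx":0,"ty":0,"tz":0.001,"twist":0},
  {"tx":0,"ty":0,"tz":0,"twist":0},
])

```text
clock: 18.95
position: [0.4927, -0.2399, 0.0278]
ee_rot: [-3.126, -0.309, 0.0]
force: [-0.2, -0.1, -3.5]
width: 0.644
gripper_force: 35.0
```

>>> move_arm([
  {"tx":0,"ty":0,"tz":0.001,"twist":0},
  {"tx":0,"ty":0,"tz":0.001,"twist":0},
  {"tx":0,"ty":0,"tz":0,"twist":0},
])

```text
clock: 19.25
position: [0.4929, -0.2399, 0.0274]
ee_rot: [-3.125, -0.308, -0.002]
force: [-5.6, 3.9, 21.1]
width: 0.646
gripper_force: 35.0
```

Contact came at the expected height, so the plate is seated. I release, rise and clear the view.

>>> move_arm([
  {"tx":0,"ty":0,"tz":-0.001,"twist":0},
  {"tx":0,"ty":0,"tz":0,"twist":0},
  {"tx":0,"ty":0,"tz":0,"twist":0},
  {"tx":0,"ty":0,"tz":0,"twist":0},
  {"tx":0,"ty":0,"tz":0,"twist":0},
  {"tx":0,"ty":0,"tz":-0.01,"twist":0},
  {"tx":0,"ty":0,"tz":-0.04,"twist":0},
  {"tx":0,"ty":0,"tz":-0.045,"twist":0},
  {"tx":0,"ty":0,"tz":-0.045,"twist":0},
], gripper=-1)

```text
clock: 20.15
position: [0.4922, -0.2401, 0.1689]
ee_rot: [3.126, 0.308, -0.001]
force: [1.5, 0.7, 0.0]
width: 1.001
gripper_force: 0.0
```

>>> move_arm([
  {"tx":0,"ty":-0.04,"tz":0,"twist":0},
  {"tx":0,"ty":-0.045,"tz":0,"twist":0},
  {"tx":0,"ty":-0.045,"tz":0,"twist":0},
  {"tx":0,"ty":-0.045,"tz":0,"twist":0},
  {"tx":0,"ty":0,"tz":0,"twist":0},
])

```text
clock: 20.65
position: [0.4574, -0.0618, 0.1669]
ee_rot: [-3.122, -0.322, 0.002]
force: [0.0, -0.2, 0.1]
width: 0.999
gripper_force: 0.0
```

Run:
```python
from h import *
print(arm.observe()["position"],arm.observe()["width"])
plate(.036,"top",(.488,-.239));plate(.036,"side",(.488,-.239))
for c,ps in(("side",[(347.16,299.55),(371.13,273.04)]),("top",[(390.3,234.2),(383.4,197.2)])):
    g=arm.get_image(c)
    for p in ps:
        x,y=np.round(p).astype(int);print(c,x-5,y-5);print(g[y-5:y+6,x-5:x+6].sum(-1))
```

```text
[ 0.45742963 -0.06180039  0.1668888 ] 0.9994049444491476
top 0.79 c [ 0.4891 -0.2398] s,lat 0.3899 -0.0974 ang -170.4 len 0.0602 0.1116
side 0.73 c [ 0.4859 -0.2408] s,lat 0.39 -0.1008 ang 13.9 len 0.1299 0.0708
side 342 295
[[234 236 263 357 281 397 402 417 423 416 423]
 [367 273 398 406 401 384 342 422 419 415 402]
 [400 400 401 384 235 151 210 320 405 411 413]
 [410 395 369 186 129 129 130 197 323 406 411]
 [404 402 365 125 102 126 148 153 220 362 393]
 [403 405 373 217 104 110 104 121 223 361 401]
 [357 409 415 399 300 166 141 236 354 403 399]
 [180 277 406 409 416 397 398 401 398 407 405]
 [169 163 201 322 395 392 396 399 403 405 404]
 [346 197 167 172 252 340 391 395 392 405 403]
 [447 425 283 191 160 173 261 345 388 400 408]]
side 366 268
[[238 233 235 242 244 251 279 297 285 288 219]
 [247 236 237 234 243 232 243 316 342 300 269]
 [238 244 229 210 161 163 166 239 346 376 340]
 [240 233 232 195 109 118 135 159 246 357 391]
 [240 241 216 156 117 116 122 130 191 253 288]
 [237 238 221 175 100 112 116 122 170 217 236]
 [241 236 244 213 157 123 130 149 196 224 238]
 [235 239 247 2
[... 533 characters left out ...]
539 503 492 489 530 563 571]
 [519 563 573 574 569 564 555 541 555 569 573]
 [556 572 575 577 575 575 574 569 564 570 574]
 [571 574 570 573 575 576 576 575 570 572 575]]
top 378 192
[[214 224 221 219 218 217 217 213 209 204 204]
 [222 228 225 225 222 222 220 219 215 213 211]
 [232 233 234 230 228 228 227 227 225 222 221]
 [235 238 235 235 238 236 234 232 230 227 224]
 [237 240 236 240 238 238 235 236 234 235 230]
 [237 237 241 240 240 242 239 241 239 237 234]
 [241 237 237 241 240 238 239 238 239 237 236]
 [238 238 238 243 243 242 240 240 240 237 239]
 [238 241 243 243 242 239 239 240 239 241 241]
 [238 239 238 240 240 240 239 240 241 240 238]
 [236 237 241 240 240 240 243 239 240 240 237]]
```

```bash
python3 -c "
from cell import arm
print(arm.sign_off())"
```

```text
the job is handed in; nothing more can be done
None
```

The plate is turned over and sits spikes down on both pins of the large jig, released, and the job is handed in. The side camera shows a pin through each hole, but I didn't measure how level it sits and the sign-off returned no verdict.

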